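Lock the tilting props bin

TASK

Lock the props bin for the scene change: push the tilted steel bin fully shut under the shelf, then with your fingertips turn the red locking disc by its black stud until its notch is over the brass pin, and press the disc fully home on the pin. Push and press only: do not take hold of the stud, do not pull the disc up, and leave the skull, flowerpot, apple and trumpet where they stand. Finish with the bin shut and the disc home, touching nothing.

Things in the scene. Friction and masses are not known exactly. Their poses are not given: they have to be found in the camera images.
- shelf: Low shelf of rough pine boards, fixed, its top board 260 mm deep (x), 800 mm wide (y), 20 mm thick, top 180 mm above the table. Origin: on the table, under the middle of the bin's front face when the bin is shut; +x points into the shelf away from the robot, +y to its left end. The board runs from x = 35 to 295 mm, so the shut bin's face stands 35 mm ahead of the board's front edge.
- bin (a joint): Tilt of the galvanised steel bin under the board (380 mm wide, face 135 mm tall, rolled rim 8 mm thick whose top is at 156 mm when shut): 0 = shut against its stop, grows (rad) as its top swings forward towards the robot, at most 0.35. Its pivots lie 45 mm behind the face and 30 mm above the table. Dry friction holds it at any tilt; 3 to 6 N pushed back on the upper face moves it.
- bin_push (a point): Point on the outer front face of the bin, mid width, 26 mm below the top of its rim (130 mm above the table when shut). The rim's roll is flush with the face.
- lock: Fixed lock base on the board. Origin: on the board's top, on the vertical axis of the red disc; the brass pin lies along its +x. A yellow block 22 mm wide, 15 mm high, from 60 to 78 mm out from the axis carries the pin.
- pin (a point): Point on the centre line of the brass pin, 50 mm out from the disc's axis, 9 mm above the board. The pin is a level round bar of 8 mm diameter with a round nose, from the yellow block inwards to 38 mm from the axis, under the disc's rim.
- disc (a joint): Turn of the red disc about its vertical axis, rad, counter-clockwise from above positive; 0 or any whole turn (2 pi) = notch exactly over the pin. It turns freely either way without stops, and dry friction keeps it where it is left (about 1.5 N at the stud turns it). Disc: 110 mm diameter, 12 mm thick; the notch in its rim is 13 mm wide and 18 mm deep, marked by a short white line inwards of it.
- plunger (a joint): How far the disc is pressed down, m: 0 = raised (underside 19 mm, top face 31 mm above the board), 0.016 = fully home, top face level with the yellow block's top. Stays where left; about 7 N presses it down if the notch is over the pin within about 3 degrees, else it stops on the pin after 6 mm. It can be pulled up 15 mm. Home, its bolt bars the shut bin; a bin left ajar can block the bolt.
- hub (a point): Top centre of the low steel boss in the middle of the disc (32 mm wide, 4 mm high): the place to press, straight down on the axis.
- notch (a point): Point in the notch at the height of the disc's underside, 50 mm out from the disc's axis; lies over pin when turned right.
- stud (a point): Top centre of the black upright stud on the disc, 14 mm diameter, 18 mm tall above the disc's top face, 43 mm out from the axis, on the side opposite the notch. Push it sideways to turn the disc.
- skull: Rubber skull, loose, about 115 x 100 x 120 mm tall; origin under its middle, on the board.
- flowerpot: Clay flowerpot, loose, 80 mm wide, 70 mm tall; origin under its middle, on the board.
- apple: Green painted wooden apple, loose, 70 mm wide, 64 mm tall with a stalk to 74 mm; origin under its middle.
- trumpet: Tin toy trumpet lying flat, loose, 225 mm long along its x (bell to +x), 70 mm wide at the bell, 70 mm tall; origin under its tubing, 110 mm from the bell's mouth.

How it is judged (in metres and radians):
On the way, in this order (a step that is already met when the one before it is completed fails the run):
1. the bin is pushed shut while the disc is still raised (value of joint bin below 0.05 rad and value of joint plunger below 0.005 m), for 0.1 s.
2. the disc is turned to the pin and pressed home (value of joint plunger above 0.0135 m and horizontal distance between notch and pin below 0.006 m), for 0.2 s.
At the end, for the whole second after the job is handed in: The bin is shut (tilt under 0.05 rad), and the disc is home on the pin (pressed at least 13.5 of 16 mm, notch within 6 mm of the pin), both at rest (all of step 2 and value of joint bin below 0.05 rad and velocity of joint bin between -0.05 and 0.05 rad/s and velocity of joint plunger between -0.005 and 0.005 m/s); the robot touches nothing.
It fails at once if the skull, flowerpot, apple or trumpet is moved more than 20 mm (distance of any of skull, flowerpot, apple, trumpet from where it was at the start of the episode above 0.02 m).
It fails at once if the disc is pulled up (value of joint plunger below -0.004 m).
It fails at once if the stud is taken between the fingers (horizontal distance between the grasp point and stud below 0.009 m and z of the grasp point in the frame of stud below 0.014 m).
It also fails if it takes over 51 s, if anything falls off the work surface, if the arm or the gripper's body presses on something with over 40 N, if the wrist force passes 120 N, or if a joint passes its speed limit or range.

ROBOT

A 6-joint arm with a two-finger parallel gripper is mounted at the origin on the work surface. World frame = base frame: x ahead of the robot, y to its left, z up, the work surface at z = 0. Lengths are in mm, angles in rad, forces in N, time in s.
With the tool pointing down it reaches from about 275 to 750 mm from the base axis. Payload 10.2 kg.
Tool frame: the origin (TCP) lies between the finger pads; the fingertips stand 17 mm ahead of it and the grasp point (between the pads) lies 2 mm behind it (tips_ahead is the distance from the TCP to the fingertips, in mm); z points along the fingers, y is the line along which they close (so a half turn about z gives the same grasp; the last joint's range is limited). The gripper opens to 85 mm and grips with 20 to 120 N. Pads are 22 mm wide; open, the fingers measure 114 mm over their backs; the gripper's body (76 mm by 85 mm) begins 54 mm behind the grasp point. The pads swing forward as they close: fully open they stand 13 mm farther back than shut.
Start: joints at [-1.418, 0.313, 1.498, -0, 1.331, -0.223], TCP at [192.672, -488.374, 248.294] pointing down, gripper open.
Joint ranges: [-2.94, 2.94], [-0.97, 2.17], [0.19, 2.56], [-1.23, 4.37], [0.02, 3.11], [-2.88, 2.88]. Speed limits (rad/s): [2.39, 2.39, 3.01, 3.14, 3.14, 3.14].

INTERFACE

Orientations are given as a unit quaternion [w, x, y, z].
In Python, from rig import sense, capture, finish_job, boxes_of, tips_ahead gives the robot as it stands.
- The arm moves only by the tool drive_tool, never from a script. Its argument "commands" is text: rows parted by semicolons, each of 7 numbers parted by spaces: the shift along the world's x, y, z in units of 0.1 m (1.0 is 0.1 m), then the turn, a rotation vector about the world's x, y, z in units of pi/4 rad (1.0 is pi/4 rad), then the opening in per cent of the stroke, from 0 (shut) to 100 (fully open). A call has 1 to 20 rows; each row shifts and turns the commanded pose from where the row before left it; what a row does not reach is not made up. A row lasts 1/12 s, in which the tool goes at most 41.7 mm and 7.16 degrees, less where a joint would pass 70% of its speed; a pose out of reach is approached as far as the arm can. A call with a number of a shift or a turn outside -1 to 1 is refused whole. A call with a gripper value outside its range is refused whole. The fingers move at their own pace and stop on an object; "force" is the grip in N (left out, the last holds). Time passes only in rows, so rows that do not move let the fingers close. It gives the time, the measured TCP pose, the force, the opening and the grip force at its end, in the units of the state.
- sense(): the state, without advancing time (a new reading comes with each control period).
- capture(name): name is "scene" or "top" or "wrist"; returns a dict with "pixels" (384x512x3 uint8, blue, green, red), "fov_y" (degrees; the focal length in pixels is half the picture's height over the tangent of half this angle, whatever the lens; pixels are square), "cx", "cy" (the principal point, pixels), "k1" (the pictures are not rectified: a ray, as slopes to the right and down, at radius r is drawn at 1 + k1 r^2 times it, then the intrinsics apply), "position" and "attitude" of the camera in the world; the wrist camera has in their place "tool_from_camera" (4x4, takes a point from camera to tool coordinates, whose origin is the TCP and whose axes are the flange's). Camera axes: x right, y down, z forward; pixel columns grow to the right and rows downward; lengths in mm; the calibration is good to about 2 mm. A picture is of the moment at which its call begins: read the wrist's pose just before it. There is no depth.
- finish_job(): hands the job in; it is judged then, once.
Trained networks look in a picture, given as the dict that the camera call returned (one of the last four; its "shot" number tells which), for a name from the list of things; names that differ only in an ending like _2 or _b are one class to them, and where a whole thing is asked for, a point or a joint stands for the part that bears it (a point fixed in the world has none). Each returns a list of dicts, best first, with "confidence" (0 to 1); they miss things now and then, are a little off and sometimes report something else, mostly with a low value. They report only what shows in the picture. A call takes as long as a camera call.
- boxes_of(picture, name): "position" ([column, row] in pixels, amid what is visible of it).
The state is a dict: "time_s": time; "joints": joint angles; "dq": joint speeds; "tau": joint torques, N m; "eef_pos": TCP position; "ee_rot": TCP orientation; "force": force on the tool from outside, world axes, zero at the start; "wrist_torque": the same for the moment, N m; "grip_width": opening from 0.0 (shut) to 1.0 (fully open); "grip_force": force on a finger pad.
Only numpy, scipy, OpenCV 4.12 (cv2) and the standard library are available. Lean on these libraries where they do the work, as an engineer would, in place of code of your own. Each camera call takes 0.05 s, during which the arm holds its last target. There are 200 camera calls.

## Working session

There is one attempt and no reset: what is moved stays moved. The work goes in short steps, Python scripts to look and compute and a tool call to move; the robot and the scene stay as the last step left them, time stands still between calls to the robot, and variables do not carry over. Pictures are saved under pics/ and viewed, at most 10 in all, crops included, and the job is handed in when it is done.

Besides the shell and the picture viewer there is one more tool, called after ">>>" as name(argument=value, ...), one argument or row to a line, values as JSON. drive_tool: Moves the arm, as the interface text tells. Shifts and turns lie within -1 to 1; 1 stands for 0.1 m of shift or pi/4 rad of turn. Its arguments: {"type":"object","properties":{"commands":{"type":"string"},"force":{"type":"number"}},"required":["commands"]}

```bash
mkdir -p pics
cat > h.py <<'E'
import numpy as np, cv2
from rig import sense, capture, finish_job, boxes_of, tips_ahead
from scipy.spatial.transform import Rotation as R
def rot(a):
    a=np.array(a,float)
    return a if a.shape==(3,3) else R.from_quat(a[[1,2,3,0]]).as_matrix()
def ray(c,px):
    f=192/np.tan(np.radians(c['fov_y'])/2)
    d=(np.array(px,float)-[c['cx'],c['cy']])/f
    u=d.copy()
    for _ in range(30): u=d/(1+c['k1']*(u@u))
    return np.append(u,1)
def pose(c,s=None):
    if 'position' in c: return np.array(c['position'],float),rot(c['attitude'])
    T=np.array(c['tool_from_camera']); W=rot(s['ee_rot'])
    return W@T[:3,3]+np.array(s['eef_pos']),W@T[:3,:3]
def onz(c,px,z,s=None):
    p,A=pose(c,s); d=A@ray(c,px); return p+d*(z-p[2])/d[2]
def proj(c,X,s=None):
    p,A=pose(c,s); v=A.T@(np.array(X,float)-p); u=v[:2]/v[2]
    f=192/np.tan(np.radians(c['fov_y'])/2)
    return u*(1+c['k1']*(u@u))*f+[c['cx'],c['cy']]
E
python3 - <<'E'
from h import *
s=sense(); print(s['time_s'],s['eef_pos'],s['ee_rot'],s['force'],tips_ahead if not callable(tips_ahead) else tips_ahead())
for n in('scene','top'):
    c=capture(n); cv2.imwrite(f'pics/{n}0.png',c['pixels'])
    print(n,{k:v for k,v in c.items() if k!='pixels'})
    for t in('shelf','bin','lock','disc','stud','pin','hub','notch','skull','flowerpot','apple','trumpet'):
        print(t,[(np.round(b['position']).tolist(),round(b['confidence'],2)) for b in boxes_of(c,t)][:2])
E
```

```text
0.0 [ 192.64101617 -488.10935969  247.69256208] [-6.99600816e-04  9.82395433e-01  1.86811997e-01  3.66221430e-05] [-0.19361801  0.22340722  0.29030531] 17.0
scene {'fov_y': 48.62233733264862, 'cx': 253.20122306948738, 'cy': 193.72279378412284, 'k1': -0.11009770618915647, 'position': array([1103.44763593,  708.75462116,  875.70823864]), 'attitude': array([-0.12446895,  0.2432079 ,  0.87266004, -0.40474913]), 'shot': 1}
shelf [([292.0, 183.0], 0.59), ([254.0, 248.0], 0.58)]
bin [([291.0, 184.0], 0.75)]
lock [([255.0, 186.0], 0.57)]
disc [([256.0, 182.0], 0.95)]
stud [([256.0, 182.0], 0.68), ([174.0, 125.0], 0.24)]
pin [([256.0, 184.0], 0.63)]
hub [([260.0, 180.0], 0.62)]
notch [([257.0, 183.0], 0.83)]
skull []
flowerpot [([220.0, 202.0], 0.68)]
apple [([185.0, 160.0], 0.67)]
trumpet []
top {'fov_y': 49.121279852209895, 'cx': 253.82755735966904, 'cy': 193.30481870723588, 'k1': -0.13584404979085105, 'position': array([ 554.25157986,   13.65386556, 1283.39415906]), 'attitude': array([-0.02987259,  0.71284901, -0.69920206,  0.04550161]), 'shot': 2}
shelf [([279.0, 200.0], 0.62)]
bin [([265.0, 248.0], 0.72), ([237.0, 155.0], 0.17)]
lock [([250.0, 203.0], 0.63)]
disc [([250.0, 206.0], 0.63)]
stud [([251.0, 205.0], 0.71)]
pin [([249.0, 205.0], 0.76)]
hub [([251.0, 207.0], 0.98)]
notch [([250.0, 206.0], 0.89), ([267.0, 249.0], 0.67)]
skull [([236.0, 152.0], 0.69), ([158.0, 178.0], 0.58)]
flowerpot [([235.0, 152.0], 0.76), ([251.0, 203.0], 0.32)]
apple [([319.0, 158.0], 0.83), ([268.0, 249.0], 0.35)]
trumpet [([392.0, 189.0], 0.83), ([249.0, 203.0], 0.28)]
```

Run:
```python
import cv2
a=cv2.imread('pics/top0.png'); b=cv2.imread('pics/scene0.png')
cv2.imwrite('pics/top0c.png',cv2.resize(a[110:300,100:440],None,fx=2.35,fy=2.35,interpolation=2))
cv2.imwrite('pics/disc0.png',cv2.resize(a[170:240,205:298],None,fx=8,fy=8,interpolation=2))
cv2.imwrite('pics/scene0c.png',cv2.resize(b[70:300,80:420],None,fx=2.35,fy=2.35,interpolation=2))
```

```text
(no output)
```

View pics/top0c.png

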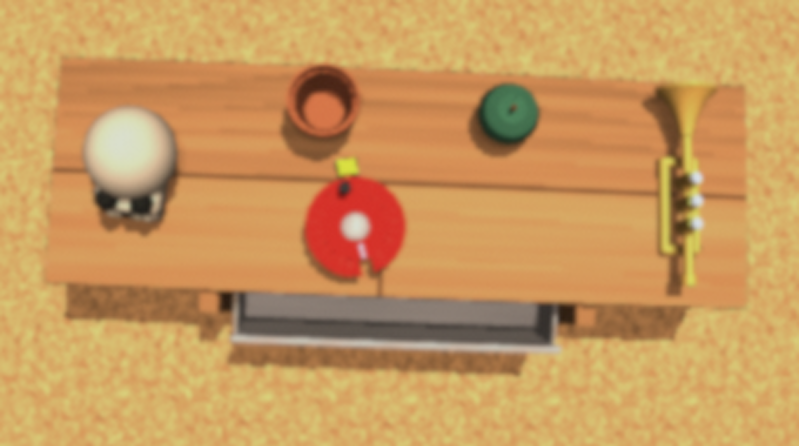

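View pics/disc0.png

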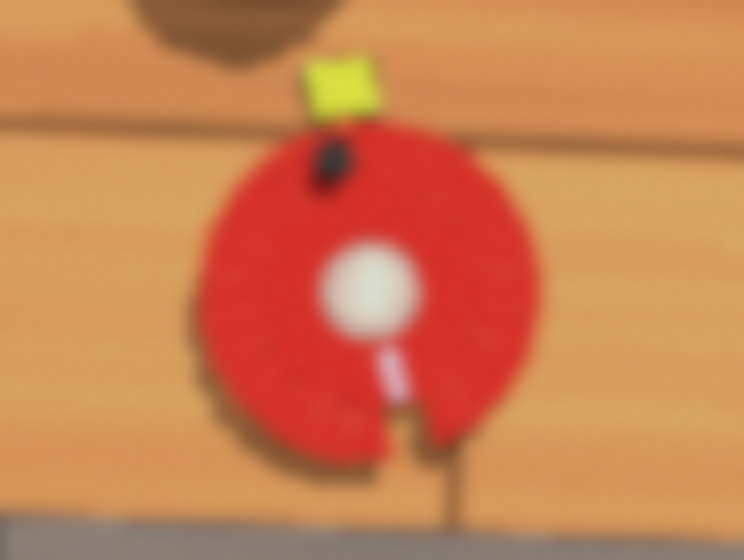

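View pics/scene0c.png

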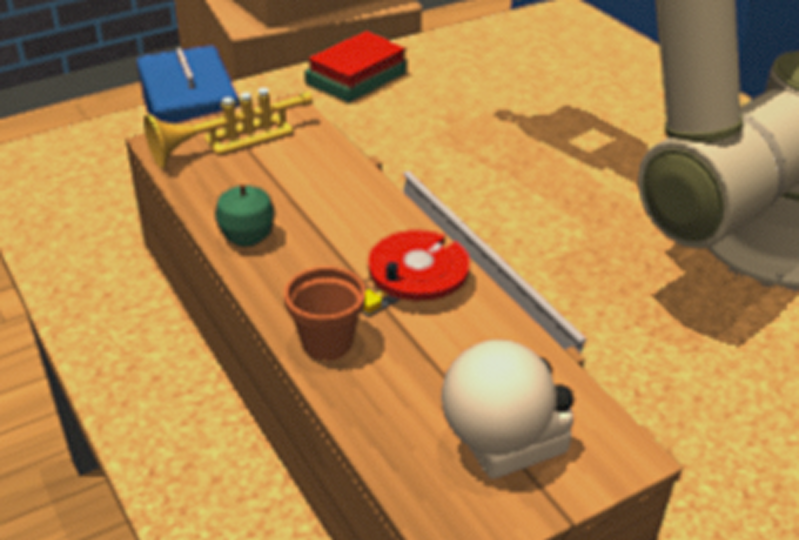

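The top view (rows down = towards the robot) shows the hub at about (251,206), the notch at (255,223), the stud at (246.5,190), the yellow block at (248,181) and the bin rim from about (199,255) to (337,258). The skull, pot, apple and trumpet stand clear of the disc. Next I'll turn these pixels into positions.

Run:
```python
from h import *
c=capture('top'); sc=capture('scene')
im=c['pixels'].astype(int); hsv=cv2.cvtColor(c['pixels'],cv2.COLOR_BGR2HSV)
def cen(m,box):
    mm=np.zeros(m.shape,bool); x0,y0,x1,y1=box; mm[y0:y1,x0:x1]=m[y0:y1,x0:x1]; ys,xs=np.nonzero(mm); return np.array([xs.mean(),ys.mean()]),len(xs),np.c_[xs,ys]
H,S,V=cv2.split(hsv)
red,n,p=cen(((H<7)|(H>172))&(S>190)&(V>150),(220,180,280,235)); 
hull=cv2.convexHull(p.astype(np.float32)); (cx,cy),ax,an=cv2.fitEllipse(hull); print('disc ell',cx,cy,ax)
D=onz(c,(cx,cy),211); print('disc centre',D)
yb,n,_=cen((H>24)&(H<36)&(S>150)&(V>150),(238,172,258,188)); Y=onz(c,yb,195); print('block',yb,n,Y)
hb,n,_=cen((S<70)&(V>150),(242,198,260,215)); print('hub',hb,n,onz(c,hb,215))
st,n,_=cen((V<90),(238,184,254,200)); print('stud',st,n,onz(c,st,222))
def ang(P): d=P-D; return np.degrees(np.arctan2(d[1],d[0])),np.hypot(d[0],d[1])
print('block pol',ang(Y),'stud pol',ang(onz(c,st,222)),'notch pol',ang(onz(c,(255,223.2),211)),'line',ang(onz(c,(254.2,217.2),211)))
for q in[(232,340),(558,348),(43,282),(745,305),(62,57),(745,86)]:
    px=np.array(q)/2.35+[100,110]; print(q,onz(c,px,152 if q[1]>330 else 180).round(1))
for P,n in((D,'disc'),(Y,'block')): print(n,'in scene',(proj(sc,P)-[80,70])*2.35)
for n,q,z in(('skull',(130,155),240),('pot',(323,102),250),('apple',(509,112),215)): print(n,onz(c,np.array(q)/2.35+[100,110],z).round())
```

```text
disc ell 250.52684020996094 206.24423217773438 (41.03987503051758, 42.165283203125)
disc centre [635.82760777  -1.19908299 211.        ]
block [247.14285714 180.42857143] 56 [704.50214825   8.70524034 195.        ]
hub [250.77108434 205.84337349] 83 [636.56042668  -1.74709652 215.        ]
stud [246. 190.] 7 [676.15912544  11.2451281  222.        ]
block pol (np.float64(8.206678239522939), np.float64(69.38507138351184)) stud pol (np.float64(17.147508094764376), np.float64(42.207697246848994)) notch pol (np.float64(-164.1773550939707), np.float64(44.828416512385374)) line (np.float64(-160.4256842801041), np.float64(29.56939063245046))
(232, 340) [507.6 134.  152. ]
(558, 348) [ 504.4 -239.3  152. ]
(43, 282) [567.9 346.2 180. ]
(745, 305) [ 555.6 -452.2  180. ]
(62, 57) [826.2 338.1 180. ]
(745, 86) [ 811.7 -458.4  180. ]
disc in scene [417.56529329 258.40841789]
block in scene [367.07595149 295.54640009]
skull [705. 240. 240.]
pot [765.  35. 250.]
apple [ 765. -171.  215.]
```

>>> drive_tool(
  commands="0 0 0 0 0 0 0; 0.143 0.242 -0.06 0 0 -0.028 0; 0.143 0.242 -0.06 0 0 -0.028 0; 0.143 0.242 -0.06 0 0 -0.028 0; 0.143 0.242 -0.06 0 0 -0.028 0; 0.143 0.242 -0.06 0 0 -0.028 0; 0.143 0.242 -0.06 0 0 -0.028 0; 0.143 0.242 -0.06 0 0 -0.028 0; 0.143 0.242 -0.06 0 0 -0.028 0; 0.143 0.242 -0.06 0 0 -0.028 0; 0.143 0.242 -0.06 0 0 -0.028 0; 0.143 0.242 -0.06 0 0 -0.028 0; 0.143 0.242 -0.06 0 0 -0.028 0; 0.143 0.242 -0.06 0 0 -0.028 0; 0.143 0.242 -0.06 0 0 -0.028 0; 0.143 0.242 -0.06 0 0 -0.028 0; 0.143 0.242 -0.06 0 0 -0.028 0; 0.143 0.242 -0.06 0 0 -0.028 0; 0.143 0.242 -0.06 0 0 -0.028 0; 0 0 0 0 0 0 0",
)

```text
time_s: 3.07
eef_pos: [451.0, -49.5, 139.4]
ee_rot: [-0.001, 1.0, -0.009, -0.0]
force: [-0.1, -0.4, 0.6]
grip_width: -0.0
grip_force: 0.0
```

>>> drive_tool(
  commands="0.1 0 0 0 0 0 0; 0.1 0 0 0 0 0 0; 0.1 0 0 0 0 0 0; 0.1 0 0 0 0 0 0; 0.05 0 0 0 0 0 0; 0.05 0 0 0 0 0 0; 0.03 0 0 0 0 0 0; 0.03 0 0 0 0 0 0; 0 0 0 0 0 0 0",
)

```text
time_s: 3.82
eef_pos: [506.4, -52.9, 140.3]
ee_rot: [0.0, 1.0, -0.01, 0.0]
force: [-0.3, -0.2, -0.3]
grip_width: -0.001
grip_force: 0.0
```

>>> drive_tool(
  commands="0.03 0 0 0 0 0 0; 0.03 0 0 0 0 0 0; 0 0 0 0 0 0 0",
)

```text
time_s: 4.07
eef_pos: [512.6, -52.8, 140.3]
ee_rot: [0.0, 1.0, -0.01, 0.0]
force: [0.4, -0.4, -0.7]
grip_width: 0.001
grip_force: 0.0
```

>>> drive_tool(
  commands="0.03 0 0 0 0 0 0; 0.03 0 0 0 0 0 0",
)

```text
time_s: 4.23
eef_pos: [515.4, -52.7, 140.2]
ee_rot: [-0.0, 1.0, -0.01, -0.004]
force: [-38.6, -3.1, 25.1]
grip_width: 0.003
grip_force: 19.1
```

Run:
```python
from h import *
s=sense(); print(s['eef_pos'],s['force'])
b=capture('scene')['pixels']; a=capture('top')['pixels']
f=lambda i,k:cv2.resize(i,None,fx=k,fy=k,interpolation=2)
cv2.imwrite('pics/bin1.png',np.vstack([f(b[110:240,200:400],3),f(a[200:270,190:390],3)]))
```

```text
[515.40930628 -52.66517587 140.18792358] [-38.5896973   -3.12417098  25.12416627]
```

View pics/bin1.png

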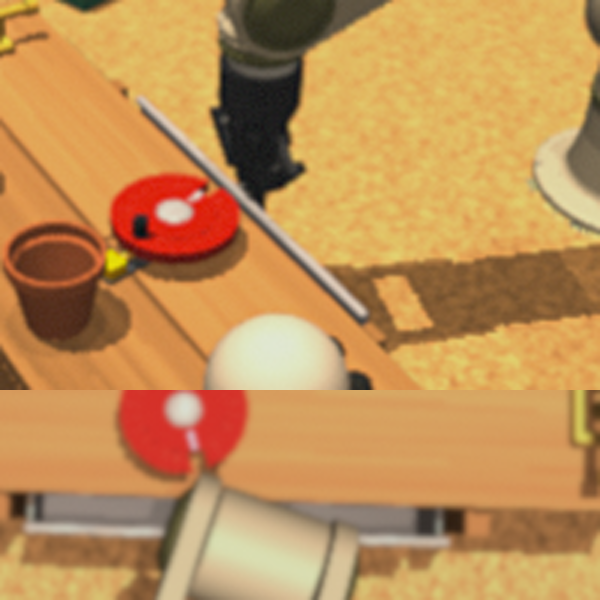

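The bin's rim has moved back to the shelf. The force rose to 38 N at exactly the predicted shut position (TCP x ≈ 515), so the bin is at its stop. I'll back off, lift, and go over to the stud's clockwise side.

>>> drive_tool(
  commands="-0.15 0 0 0 0 0 0; -0.15 0 0 0 0 0 0; 0 0 0.3 0 0 0 0; 0 0 0.3 0 0 0 0; 0 0 0.3 0 0 0 0; 0 0 0.3 0 0 0 0; 0.2 0.037 0.02 0 0 0.04 0; 0.2 0.037 0 0 0 0.04 0; 0.2 0.037 0 0 0 0.04 0; 0.2 0.037 0 0 0 0.04 0; 0.2 0.037 0 0 0 0.04 0; 0.2 0.037 0 0 0 0.04 0; 0.2 0.037 0 0 0 0.04 0; 0.2 0.037 0 0 0 0.04 0; 0.2 0.037 0 0 0 0.04 0; 0.18 0.037 0 0 0 0.04 0; 0 0 0 0 0 0 0; 0 0 0 0 0 0 0",
)

```text
time_s: 5.83
eef_pos: [686.5, -15.6, 261.3]
ee_rot: [-0.0, 0.989, 0.147, -0.0]
force: [0.3, 0.2, 0.1]
grip_width: 0.002
grip_force: 0.0
```

Run:
```python
from h import *
s=sense(); print(s['eef_pos'],s['ee_rot'],s['force'],s['joints'])
w=capture('wrist'); c=capture('top')
print(w['tool_from_camera'],w['fov_y'],w['k1'])
cv2.imwrite('pics/w2.png',w['pixels'])
print(proj(w,[677,11,229],s),proj(w,[636.2,-1.5,215],s),proj(w,[704.5,8.7,195],s))
b=capture('scene'); print(proj(b,np.array(s['eef_pos'])-[0,0,17]))
cv2.imwrite('pics/s2.png',b['pixels'])
im=np.hstack([cv2.resize(w['pixels'],(400,300)),cv2.resize(b['pixels'][130:220,200:320],(400,300),interpolation=2)])
cv2.imwrite('pics/v2.png',im)
```

```text
[686.45923305 -15.60455313 261.26911229] [-1.48365989e-04  9.89208757e-01  1.46512522e-01 -3.06215018e-04] [0.32576074 0.2235041  0.13647528] [-1.92951469e-01  6.90327929e-01  8.83334679e-01  7.55126532e-05
  1.56860637e+00  1.08376101e+00]
[[ 6.09035269e-04 -9.57395449e-01 -2.88779471e-01  7.42383773e+01]
 [ 9.99999751e-01  6.86386257e-04 -1.66590656e-04 -7.94654684e-01]
 [ 3.57707397e-04 -2.88779298e-01  9.57395628e-01 -1.26241386e+02]
 [ 0.00000000e+00  0.00000000e+00  0.00000000e+00  1.00000000e+00]] 64.2087740631409 -0.0685056569439874
[204.05564172 235.54543055] [210.66114256 285.34753947] [225.74389538 176.83951128]
[237.52613245 172.57952842]
```

View pics/v2.png

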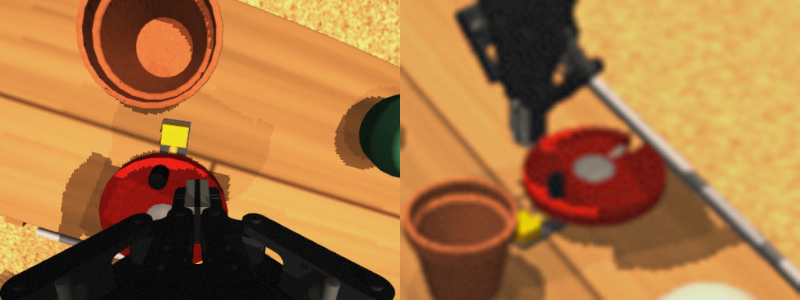

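The wrist view shows the stud at about (202,227) and the block at (225,170), both close to prediction. The closed tips show in the scene camera where a 17 mm tip offset puts them. Descending beside the stud.

>>> drive_tool(
  commands="0 0 -0.1 0 0 0 0; 0 0 -0.1 0 0 0 0; 0 0 -0.06 0 0 0 0; -0.015 0.04 0 0 0 0 0; 0 0 0 0 0 0 0",
)

```text
time_s: 6.4
eef_pos: [684.2, -11.1, 235.8]
ee_rot: [-0.0, 0.989, 0.147, -0.001]
force: [0.3, -0.6, -0.4]
grip_width: 0.002
grip_force: 0.0
```

Run:
```python
from h import *
s=sense(); print(s['eef_pos'],s['force'])
D=np.array([636.2,-1.5]); p=np.array(s['eef_pos'][:2])-D
print(np.hypot(*p),np.degrees(np.arctan2(p[1],p[0])))
for k in range(27):
    f=lambda k:R.from_euler('z',6*k,degrees=True).as_matrix()[:2,:2]@p
    print(k,((f(k+1)-f(k))/100).round(3))
```

```text
[684.15446525 -11.09992367 235.81288184] [ 0.25967231 -0.56878318 -0.4489892 ]
48.90592266255206 -11.320306854868102
0 [0.007 0.051]
1 [0.002 0.051]
2 [-0.003  0.051]
3 [-0.009  0.05 ]
4 [-0.014  0.049]
5 [-0.019  0.048]
6 [-0.024  0.045]
7 [-0.028  0.043]
8 [-0.033  0.039]
9 [-0.037  0.036]
10 [-0.04   0.032]
11 [-0.043  0.027]
12 [-0.046  0.023]
13 [-0.048  0.018]
14 [-0.05   0.013]
15 [-0.051  0.007]
16 [-0.051  0.002]
17 [-0.051 -0.003]
18 [-0.05  -0.009]
19 [-0.049 -0.014]
20 [-0.048 -0.019]
21 [-0.045 -0.024]
22 [-0.043 -0.028]
23 [-0.039 -0.033]
24 [-0.036 -0.037]
25 [-0.032 -0.04 ]
26 [-0.027 -0.043]
```

>>> drive_tool(
  commands="0.007 0.051 0 0 0 0.133 0; 0.002 0.051 0 0 0 0.133 0; -0.003 0.051 0 0 0 0.133 0; -0.009 0.05 0 0 0 0.134 0; -0.014 0.049 0 0 0 0.133 0; -0.019 0.048 0 0 0 0.133 0; -0.024 0.045 0 0 0 0.133 0; -0.028 0.043 0 0 0 0.134 0; -0.033 0.039 0 0 0 0.133 0; -0.037 0.036 0 0 0 0.133 0; -0.04 0.032 0 0 0 0.133 0; -0.043 0.027 0 0 0 0.134 0; -0.046 0.023 0 0 0 0.133 0; 0 0 0 0 0 0 0",
)

```text
time_s: 7.57
eef_pos: [655.6, 43.4, 237.1]
ee_rot: [0.0, 0.675, 0.738, 0.0]
force: [0.7, 0.8, 0.2]
grip_width: 0.001
grip_force: 0.1
```

Run:
```python
from h import *
s=sense(); D=np.array([636.2,-1.5]); p=np.array(s['eef_pos'][:2])-D; q=s['ee_rot']
print(s['force'],np.hypot(*p),np.degrees(np.arctan2(p[1],p[0])),'phi',2*np.degrees(np.arctan2(q[2],q[1])))
f=lambda k:R.from_euler('z',6*k,degrees=True).as_matrix()[:2,:2]@p
for k in range(14): print(k,((f(k+1)-f(k))/100).round(3))
b=capture('scene'); cv2.imwrite('pics/s3.png',cv2.resize(b['pixels'][120:220,190:320],None,fx=4,fy=4,interpolation=2))
```

```text
[0.74112885 0.77003169 0.15095132] 48.91615451432321 66.59752789508883 phi 95.04009689250823
0 [-0.048  0.018]
1 [-0.05   0.013]
2 [-0.051  0.007]
3 [-0.051  0.002]
4 [-0.051 -0.003]
5 [-0.05  -0.009]
6 [-0.049 -0.014]
7 [-0.048 -0.019]
8 [-0.045 -0.024]
9 [-0.043 -0.028]
10 [-0.039 -0.033]
11 [-0.036 -0.037]
12 [-0.032 -0.04 ]
13 [-0.027 -0.043]
```

View pics/s3.png

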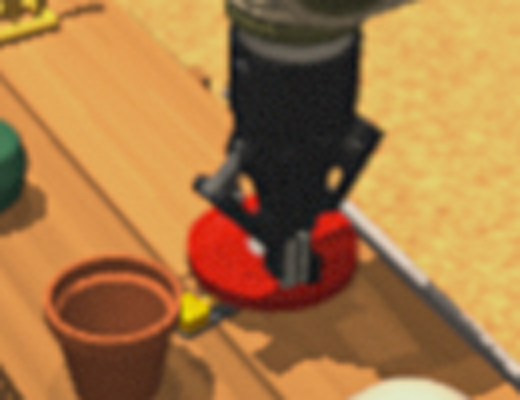

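The stud is carried along on the finger's far side, and the notch is gone from its old place, so I'll continue.

>>> drive_tool(
  commands="-0.048 0.018 0 0 0 0.133 0; -0.05 0.013 0 0 0 0.133 0; -0.051 0.007 0 0 0 0.133 0; -0.051 0.002 0 0 0 0.134 0; -0.051 -0.003 0 0 0 0.133 0; -0.05 -0.009 0 0 0 0.133 0; -0.049 -0.014 0 0 0 0.133 0; -0.048 -0.019 0 0 0 0.134 0; -0.045 -0.024 0 0 0 0.133 0; -0.043 -0.028 0 0 0 0.133 0; -0.039 -0.033 0 0 0 0.133 0; -0.036 -0.037 0 0 0 0.134 0; -0.032 -0.04 0 0 0 0.133 0; 0 0 0 0 0 0 0",
)

```text
time_s: 8.78
eef_pos: [596.6, 25.5, 236.8]
ee_rot: [0.0, 0.063, 0.998, -0.0]
force: [0.4, -0.4, 0.4]
grip_width: 0.0
grip_force: 0.2
```

```bash
cat > m.py <<'E'
from h import *
s=sense(); D=np.array([636.2,-1.5]); p=np.array(s['eef_pos'][:2])-D; q=s['ee_rot']
print(s['eef_pos'],s['force'],np.hypot(*p),np.degrees(np.arctan2(p[1],p[0])),'phi',2*np.degrees(np.arctan2(q[2],q[1])))
w=capture('wrist'); t=capture('top'); b=capture('scene')
print('stud188 hub block in wrist',[proj(w,X,s).round().tolist() for X in([593.6,-7.6,229],[636.2,-1.5,215],[704.5,8.7,195])])
import sys
im=np.hstack([cv2.resize(w['pixels'],(400,300)),cv2.resize(b['pixels'][130:220,200:320],(400,300),interpolation=2)])
cv2.imwrite('pics/'+sys.argv[1],im); cv2.imwrite('pics/w_'+sys.argv[1],w['pixels']); cv2.imwrite('pics/b_'+sys.argv[1],b['pixels'])
E
python3 m.py v4.png
```

```text
[596.6362907   25.46214475 236.77353403] [ 0.42541545 -0.44416346  0.39937193] 47.877388642339795 145.72608726199485 phi 172.72290300191537
stud188 hub block in wrist [[183.0, 255.0], [213.0, 307.0], [246.0, 365.0]]
```

View pics/v4.png

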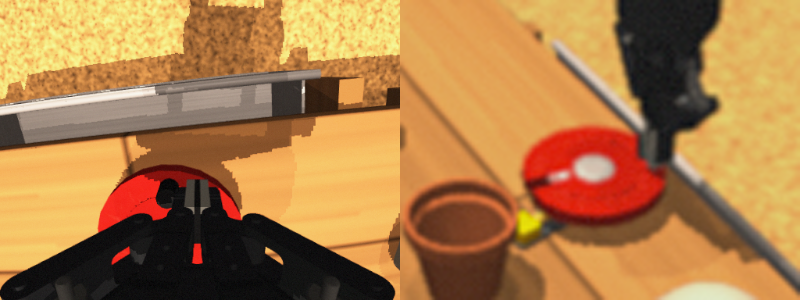

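The wrist view shows the stud touching the finger's side at about (210,245). The scene view shows the white line at (248,183) and the notch at (242,185), close to the block's direction. Measuring the disc's angle in the scene image.

```bash
cat > ang.py <<'E'
from h import *
import sys
def disc_angle(b,z=211,verbose=0):
    # rectify scene view of disc plane: 4 px/mm, +x up, +y left
    D=np.array([636.2,-1.5]); n=np.arange(-70,85,.25); m=np.arange(-70,70,.25)
    X,Y=np.meshgrid(n,m,indexing='ij')
    p,A=pose(b); v=(np.stack([X+D[0],Y+D[1],np.full(X.shape,z)],-1)-p)@A
    u=v[...,:2]/v[...,2:]; r2=(u**2).sum(-1,keepdims=True); f=192/np.tan(np.radians(b['fov_y'])/2)
    q=(u*(1+b['k1']*r2)*f+[b['cx'],b['cy']]).astype(np.float32)
    im=cv2.remap(b['pixels'],q[...,0],q[...,1],cv2.INTER_CUBIC)
    return im[::-1,::-1]   # up=+x, left=+y ; origin at px (col=280-ish,row=340)
if __name__=='__main__':
    b=capture('scene'); t=capture('top')
    o=np.hstack([disc_angle(b),disc_angle(t)]); cv2.imwrite('pics/'+sys.argv[1],cv2.resize(o,None,fx=.7,fy=.7))
    for c in(b,t):
        im=disc_angle(c); H,S,V=[k.astype(int) for k in cv2.split(cv2.cvtColor(im,cv2.COLOR_BGR2HSV))]
        rows,cols=np.indices(H.shape); x=84.75-rows*.25; y=69.75-cols*.25
        red=((H<8)|(H>170))&(S>170)&(V>90)
        pts=np.c_[x[red],y[red]].astype(np.float32)
        (ex,ey),ax,_=cv2.fitEllipse(cv2.convexHull(pts)); print('centre off',ex,ey,ax)
        r=np.hypot(x-ex,y-ey); a=np.degrees(np.arctan2(y-ey,x-ex))
        for r0,r1 in((19,35),(38,52)):
            k=~red&(r>r0)&(r<r1)&(abs(a)<60)&((V>130) if r0<30 else True); print('ang',r0,a[k].mean() if k.any() else None,k.sum(), np.percentile(a[k],[5,50,95]) if k.any() else '')
        yl=(H>24)&(H<36)&(S>150)&(V>130)&(r>55); print('block',a[yl].mean(),yl.sum(),x[yl].mean(),y[yl].mean())
E
python3 ang.py r5.png
```

```text
centre off 3.1288270950317383 6.683497428894043 (109.62086486816406, 122.91482543945312)
ang 19 -24.69889558301444 3163 [-39.80384761 -24.19078786 -12.14877434]
ang 38 -15.51068377149643 733 [-18.08738167 -15.57026611 -12.4431939 ]
block 18.771113348037357 4902 75.45670134638922 31.39983680130559
centre off 35.530906677246094 -3.2198486328125 (34.876529693603516, 87.4658203125)
ang 19 -1.7060428041583924 13015 [-52.19883811  -1.77621995  48.93041417]
ang 38 -0.013373817170475987 20178 [-5.42689111e+01 -3.89580532e-02  5.42651130e+01]
block nan 0 nan nanang.py:24: RuntimeWarning: Mean of empty slice.
  yl=(H>24)&(H<36)&(S>150)&(V>130)&(r>55); print('block',a[yl].mean(),yl.sum(),x[yl].mean(),y[yl].mean())
  ret = ret.dtype.type(ret / rcount)
```

View pics/r5.png

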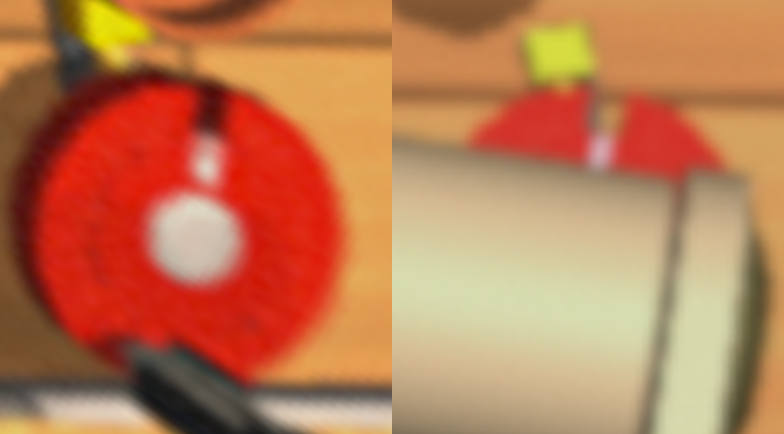

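Rectified about the hub, the white line and notch lie at about −9° in both views, and the block is at +8.5°. About 17° is left, so I'll turn 16.5°, lift off and re-measure with a clear view.

>>> drive_tool(
  commands="-0.014 -0.021 0 0 0 0.067 0; -0.012 -0.022 0 0 0 0.067 0; -0.011 -0.022 0 0 0 0.067 0; -0.01 -0.023 0 0 0 0.067 0; -0.009 -0.023 0 0 0 0.067 0; -0.004 -0.012 0 0 0 0.033 0; 0 0 0 0 0 0 0; 0 0 0 0 0 0 0; 0 0.05 0 0 0 0 0; 0 0 0.2 0 0 0 0; 0 0 0.2 0 0 0 0; -0.2 0.1 0.2 0 0 -0.06 0; -0.3 0.1 0.2 0 0 -0.06 0; -0.3 0.1 0.2 0 0 -0.06 0; -0.3 0.1 0 0 0 -0.06 0; -0.3 0.1 0 0 0 -0.06 0; -0.3 0.1 0 0 0 -0.06 0; 0 0 0 0 0 0 0",
)

```text
time_s: 10.53
eef_pos: [416.9, 80.5, 337.1]
ee_rot: [0.0, 0.061, 0.998, 0.0]
force: [-0.5, -0.6, 1.0]
grip_width: -0.004
grip_force: 0.0
```

```bash
python3 ang.py r6.png
```

```text
centre off 2.7863082885742188 6.617744445800781 (110.5652847290039, 121.95541381835938)
ang 19 -7.492035769361594 2872 [-21.92953885  -6.61507507   4.15070707]
ang 38 0.6498941277894821 1075 [-3.05821343  0.4472944   6.59362539]
block 18.656985744123016 5111 75.11171981999608 31.18205830561534
centre off -0.45678186416625977 0.18811416625976562 (109.09394836425781, 112.21406555175781)
ang 19 5.012863334673631 3057 [-6.83081675  5.29252296 16.82200867]
ang 38 7.098936668712549 3105 [-0.84315835  7.09436498 15.04002318]
block 8.542073636011455 6492 65.3063000616143 10.102395255699323
```

View pics/r6.png

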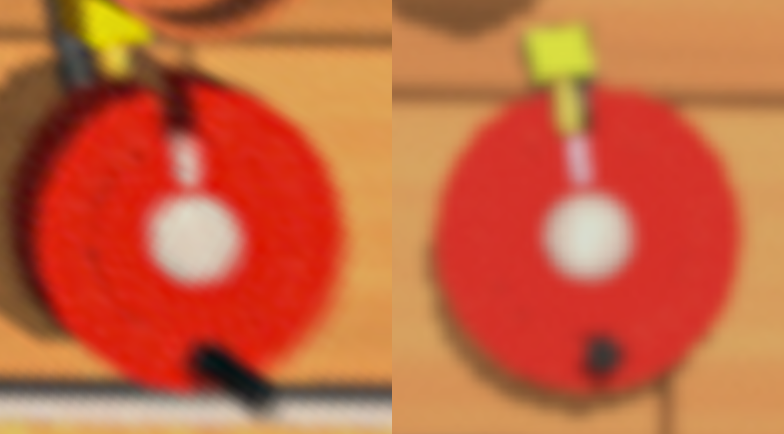

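The disc now sits within about 2° of the pin: the pin shows through the notch, slightly towards its +y side. A closer wrist view will settle the rest.

>>> drive_tool(
  commands="0.25 -0.16 0 0 0 0.067 0; 0.25 -0.16 0 0 0 0.067 0; 0.25 -0.16 0 0 0 0.067 0; 0.25 -0.16 0 0 0 0.067 0; 0.25 -0.16 0 0 0 0.067 0; 0 0 0 0 0 0 0; 0 0 0 0 0 0 0",
)

```text
time_s: 11.22
eef_pos: [546.8, -2.3, 334.8]
ee_rot: [-0.001, -0.07, 0.998, 0.0]
force: [-0.3, -0.2, -0.5]
grip_width: -0.0
grip_force: 0.0
```

Run:
```python
from h import *
s=sense(); w=capture('wrist'); D=np.array([636,-1.4])
print(s['eef_pos'])
# rectify at z=211 in frame rotated 8.3 deg (u outwards along pin, v left)
a=np.radians(8.3); 
n=np.arange(-60,85,.2); m=np.arange(-60,60,.2); U,Vv=np.meshgrid(n,m,indexing='ij')
def rect(z):
    X=np.stack([D[0]+U*np.cos(a)-Vv*np.sin(a),D[1]+U*np.sin(a)+Vv*np.cos(a),np.full(U.shape,z)],-1)
    p,A=pose(w,s); v=(X-p)@A; u=v[...,:2]/v[...,2:]; r2=(u**2).sum(-1,keepdims=True); f=192/np.tan(np.radians(w['fov_y'])/2)
    q=(u*(1+w['k1']*r2)*f+[w['cx'],w['cy']]).astype(np.float32)
    return cv2.remap(w['pixels'],q[...,0],q[...,1],cv2.INTER_LINEAR)[::-1,::-1]
im=rect(211); cv2.imwrite('pics/w7.png',im)
i2=rect(190)
cv2.imwrite('pics/v7.png',np.hstack([cv2.resize(im,None,fx=.66,fy=.66),cv2.resize(im[0:260,200:400],None,fx=1.95,fy=1.95)[:478]]))
H,S,V=[k.astype(int) for k in cv2.split(cv2.cvtColor(im,cv2.COLOR_BGR2HSV))]
r,c=np.indices(H.shape); u=84.8-r*.2; v=59.8-c*.2
red=((H<8)|(H>170))&(S>170)&(V>60)
(ex,ey),ax,_=cv2.fitEllipse(cv2.convexHull(np.c_[u[red],v[red]].astype(np.float32))); print('disc',ex,ey,ax)
hub=(S<80)&(V>120)&(np.hypot(u-ex,v-ey)<20); print('hub',u[hub].mean(),v[hub].mean(),hub.sum())
i3=rect(195); H3,S3,V3=[k.astype(int) for k in cv2.split(cv2.cvtColor(i3,cv2.COLOR_BGR2HSV))]
y=(H3>24)&(H3<36)&(S3>150)&(V3>150)&(u>50); print('block@195',u[y].mean(),v[y].mean(),y.sum()*.04)
for uu in(24,28,32,40,44,48,51): 
    k=~red&(abs(u-ex-uu)<.5)&(abs(v-ey)<14); print(uu,'nonred v',(v[k].min()-ey).round(1),(v[k].max()-ey).round(1),(v[k].mean()-ey).round(2)) if k.any() else print(uu,None)
```

```text
[546.8241657   -2.34867567 334.75438012]
disc -0.7651252746582031 2.3133955001831055 (109.13053131103516, 114.27285766601562)
hub -10.912676056338038 10.612676056338021 142
block@195 75.36616702355461 9.738329764453956 56.04
24 nonred v -13.9 13.9 -0.01
28 nonred v -13.9 13.9 -0.01
32 nonred v -13.9 13.9 -0.01
40 nonred v -13.9 6.5 -4.03
44 nonred v -13.9 5.3 -4.31
48 nonred v -13.9 4.5 -4.77
51 nonred v -13.9 4.5 -4.71
```

View pics/v7.png

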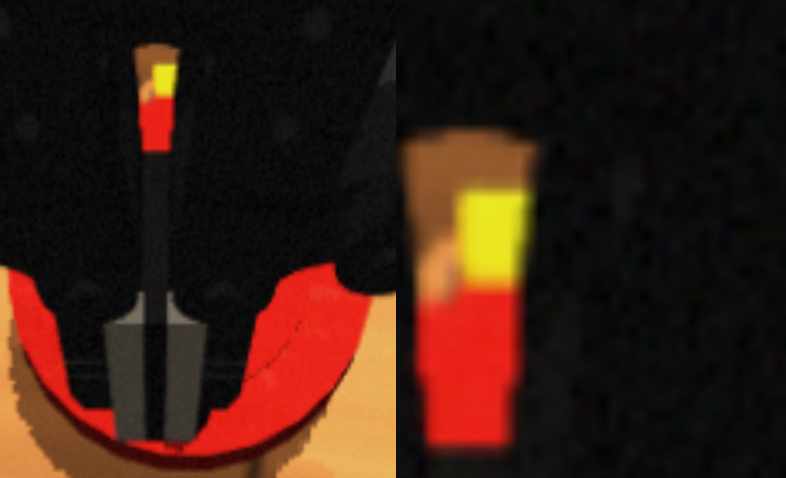

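That wrist view was blocked by the fingers: they cover the notch, with the block only peeking through at about (165,80). I've used up my picture views, so from here I measure numerically, with the TCP moved beyond the disc so the camera stands over it.

>>> drive_tool(
  commands="0.25 0 -0.04 0 0 0 0; 0.25 0 -0.04 0 0 0 0; 0.25 0 -0.04 0 0 0 0; 0.25 0 -0.04 0 0 0 0; 0.25 0 -0.04 0 0 0 0; 0.25 0 -0.04 0 0 0 0; 0.15 0 0 0 0 0 0; 0 0 0 0 0 0 0; 0 0 0 0 0 0 0",
)

```text
time_s: 12.02
eef_pos: [710.5, -0.7, 311.8]
ee_rot: [-0.0, -0.071, 0.997, 0.0]
force: [-0.0, -0.7, 0.3]
grip_width: 0.002
grip_force: 0.0
```

```bash
cat > wm.py <<'E'
from h import *
s=sense(); w=capture('wrist'); print(s['eef_pos'],s['time_s'])
im=w['pixels']; H,S,V=[k.astype(int) for k in cv2.split(cv2.cvtColor(im,cv2.COLOR_BGR2HSV))]
P=lambda px,z: np.array([onz(w,p,z,s)[:2] for p in px])
red=(((H<8)|(H>170))&(S>170)&(V>150)).astype(np.uint8)
n,lab,st,_=cv2.connectedComponentsWithStats(red); i=1+st[1:,4].argmax(); yx=np.argwhere(lab==i)
hull=cv2.convexHull(yx[:,::-1].astype(np.float32))[:,0]; h=P(hull,211)
from scipy.optimize import least_squares
f=least_squares(lambda q:np.hypot(*(h-q[:2]).T)-55,[636,-1],loss='soft_l1'); C=f.x; print('centre',C,'rms',np.sqrt(np.mean(f.fun**2)))
def grid(z,a):
    U,W=np.meshgrid(np.arange(-60,85,.25),np.arange(-30,30,.25),indexing='ij')
    return U,W
def rect(z,a,U,W):
    X=np.stack([C[0]+U*np.cos(a)-W*np.sin(a),C[1]+U*np.sin(a)+W*np.cos(a),np.full(U.shape,z)],-1)
    p,A=pose(w,s); v=(X-p)@A; u=v[...,:2]/v[...,2:]; r2=(u**2).sum(-1,keepdims=True); fl=192/np.tan(np.radians(w['fov_y'])/2)
    q=(u*(1+w['k1']*r2)*fl+[w['cx'],w['cy']]).astype(np.float32)
    o=cv2.remap(im,q[...,0],q[...,1],cv2.INTER_LINEAR); return o,[k.astype(int) for k in cv2.split(cv2.cvtColor(o,cv2.COLOR_BGR2HSV))]
U,W=grid(0,0)
_,(h1,s1,v1)=rect(195,0,U,W); y=(h1>24)&(h1<36)&(s1>150)&(v1>150)&(U>56)&(U<82)
print('block',y.sum()/16,U[y].mean(),W[y].mean(),'ang',np.degrees(np.arctan2(W[y].mean(),U[y].mean())))
o,(h1,s1,v1)=rect(211,np.radians(8.3),U,W); r=((h1<8)|(h1>170))&(s1>170)&(v1>100)
for u0 in(22,26,30,34,39,42,45,48,51):
    k=(abs(U-u0)<.4)&(abs(W)<16); g=W[k&~r]; print(u0,'nonred W', None if not len(g) else np.percentile(g,[3,50,97]).round(1))
ch={0:'R'}
for u0 in(26,42,46,50,58,66):
    j=np.argmin(abs(U[:,0]-u0)); print(u0,' '.join('%d/%d/%d'%tuple(o[j,m]) for m in range(80,161,6)))
hb=(s1<80)&(v1>120)&(np.hypot(U,W)<22); print('hub@211',hb.sum()/16,U[hb].mean(),W[hb].mean())
E
python3 wm.py
```

```text
[710.51779764  -0.72190691 311.75891092] 12.0167
centre [637.59163309   0.78752074] rms 4.669949469465138
block 365.3125 68.19063301967493 10.127887082976903 ang 8.447992017600026
22 nonred W [-2.5 -0.2  2. ]
26 nonred W [-2.8 -0.5  1.8]
30 nonred W [-3.  -0.6  1.8]
34 nonred W [-3.  -0.6  1.8]
39 nonred W [-6.8 -0.8  5.2]
42 nonred W [-6.8 -0.8  5. ]
45 nonred W [-7.5 -1.2  5. ]
48 nonred W [-7.5 -1.1  5.2]
51 nonred W [-14.7  -1.5   5.2]
26 9/17/157 18/22/160 18/22/161 18/21/160 17/22/162 92/110/180 163/193/210 161/193/209 48/60/170 16/23/163 17/20/161 14/17/162 17/18/163 19/23/164
42 16/21/154 16/21/149 37/42/84 41/46/49 35/76/108 40/118/174 50/142/202 48/137/199 40/110/161 37/48/58 24/27/69 16/21/155 17/22/157 16/22/156
46 14/19/127 19/24/124 74/83/109 86/99/103 46/80/104 35/99/148 38/113/169 38/115/169 32/93/140 33/46/57 21/25/71 17/23/156 14/16/153 17/22/155
50 16/21/131 21/29/127 72/82/110 86/98/105 58/121/166 55/160/215 38/113/169 39/115/169 34/96/142 33/41/48 10/15/66 16/19/129 15/20/137 14/19/139
58 33/197/216 37/235/241 34/233/240 34/233/239 35/235/241 36/235/241 36/235/240 36/234/240 34/233/240 34/232/240 34/233/241 33/232/240 32/232/239 30/183/221
66 38/196/212 33/234/240 32/233/240 36/234/240 34/232/240 35/231/241 34/229/240 33/229/240 33/229/240 33/230/240 34/231/240 33/231/240 36/232/241 28/182/226
hub@211 610.75 0.5294719607040524 0.28492120343839544
```

The wrist measurement puts the disc centre within 2 mm of the earlier value, and the notch is about 1.7° short (clockwise) of the pin. I'll nudge the stud a little further, then press.

>>> drive_tool(
  commands="-0.2 0.04 0 0 0 0.01 0; -0.2 0.04 0 0 0 0.01 0; -0.2 0.04 0 0 0 0.01 0; -0.2 0.04 0 0 0 0.01 0; -0.2 0.04 0 0 0 0.01 0; -0.185 0.027 0 0 0 0.012 0; 0 0 -0.25 0 0 0 0; 0 0 -0.25 0 0 0 0; 0 0 -0.15 0 0 0 0; 0 0 -0.1 0 0 0 0; 0 0 0 0 0 0 0; 0 0 0 0 0 0 0",
)

```text
time_s: 13.07
eef_pos: [591.8, 21.5, 238.4]
ee_rot: [0.001, -0.095, 0.995, -0.0]
force: [0.2, 0.7, 0.3]
grip_width: 0.0
grip_force: 0.0
```

>>> drive_tool(
  commands="-0.004 -0.025 -0.01 0 0 0 0; -0.004 -0.025 0 0 0 0 0; -0.004 -0.02 0 0 0 0 0; -0.002 -0.015 0 0 0 0 0; 0 -0.01 0 0 0 0 0; 0 0 0 0 0 0 0; 0 0 0 0 0 0 0",
)

```text
time_s: 13.65
eef_pos: [590.7, 11.9, 236.5]
ee_rot: [0.0, -0.095, 0.995, -0.0]
force: [-0.5, -0.1, 1.5]
grip_width: 0.002
grip_force: 0.5
```

>>> drive_tool(
  commands="0 0.05 0 0 0 0 0; 0 0.02 0.1 0 0 0 0; 0 0 0.25 0 0 0 0; 0 0 0.25 0 0 0 0; 0 0 0.15 0 0 0 0; 0.2 -0.033 0 0 0 -0.01 0; 0.2 -0.033 0 0 0 -0.01 0; 0.2 -0.033 0 0 0 -0.01 0; 0.2 -0.033 0 0 0 -0.01 0; 0.2 -0.033 0 0 0 -0.01 0; 0.2 -0.033 0 0 0 -0.012 0; 0 0 0 0 0 0 0; 0 0 0 0 0 0 0",
)

```text
time_s: 14.73
eef_pos: [711.0, -0.7, 310.5]
ee_rot: [-0.001, -0.071, 0.997, 0.0]
force: [-0.5, 0.8, 0.2]
grip_width: 0.003
grip_force: 0.0
```

```bash
python3 wm.py; python3 ang.py r9.png
```

```text
[710.98719194  -0.72357805 310.51741238] 14.7333
centre [637.39189388   0.84600515] rms 6.411915394818251
block 360.4375 68.57638286804232 10.01044737298422 ang 8.305100766513295
22 nonred W [-2.   0.5  3. ]
26 nonred W [-1.8  0.6  3. ]
30 nonred W [-1.8  0.6  3. ]
34 nonred W [-1.8  0.6  3. ]
39 nonred W [-5.2  0.8  6.8]
42 nonred W [-5.2  0.9  7. ]
45 nonred W [-5.5  0.8  6.8]
48 nonred W [-5.5  0.8  7. ]
51 nonred W [-5.5  0.9  7.2]
26 17/22/160 16/21/161 14/19/159 18/22/162 16/22/161 18/23/163 140/169/190 167/197/212 150/179/205 16/18/151 15/18/162 16/22/163 17/22/163 16/20/162
42 15/19/156 17/22/155 16/22/156 32/36/89 35/81/117 41/121/178 48/143/204 49/139/200 38/107/157 47/61/67 46/54/56 21/25/53 17/19/144 15/23/156
46 15/19/129 12/17/133 10/17/132 61/70/116 44/83/112 34/101/150 40/116/170 40/114/169 37/101/151 38/52/62 39/43/45 24/27/59 14/19/142 15/21/155
50 15/20/129 12/19/129 10/16/128 57/67/112 43/80/110 35/100/150 38/114/168 41/115/168 32/91/135 36/48/53 41/45/48 25/28/54 12/15/122 13/18/146
58 35/207/221 35/233/240 35/233/240 38/235/241 37/235/240 36/235/241 36/233/239 3
[... 338 characters left out ...]
8.84171295166016, 122.27458953857422)
ang 19 -6.556719714742333 2338 [-21.31688175  -6.22772038   6.45502026]
ang 38 4.659924639070219 2293 [-3.18130577  3.32432415 19.21378288]
block 18.597785969571706 3731 75.58583489681051 31.360694183864915
centre off 26.942476272583008 -3.0412096977233887 (52.04228210449219, 92.92259979248047)
ang 19 -3.083599259626393 5803 [-41.86621032  -3.22701801  30.08579082]
ang 38 -0.008813835091285518 21104 [-5.39766141e+01  4.95182975e-02  5.39895365e+01]
block nan 0 nan nanang.py:24: RuntimeWarning: Mean of empty slice.
  yl=(H>24)&(H<36)&(S>150)&(V>130)&(r>55); print('block',a[yl].mean(),yl.sum(),x[yl].mean(),y[yl].mean())
  ret = ret.dtype.type(ret / rcount)
```

The notch now lies about 1° or less from the pin, inside the 3° tolerance. Moving over the hub to press.

>>> drive_tool(
  commands="-0.185 0 0 0 0 0 0; -0.185 0 0 0 0 0 0; -0.185 0 0 0 0 0 0; -0.187 0.004 0 0 0 0 0; 0 0 -0.25 0 0 0 0; 0 0 -0.25 0 0 0 0; 0 0 -0.15 0 0 0 0; 0 0 -0.08 0 0 0 0; 0 0 0 0 0 0 0; 0 0 0 0 0 0 0",
)

```text
time_s: 15.72
eef_pos: [636.4, -0.4, 239.5]
ee_rot: [0.001, -0.071, 0.997, -0.0]
force: [0.2, 0.0, 0.3]
grip_width: -0.001
grip_force: 0.0
```

>>> drive_tool(
  commands="0 0 -0.03 0 0 0 0; 0 0 -0.03 0 0 0 0; 0 0 -0.03 0 0 0 0; 0 0 -0.02 0 0 0 0; 0 0 -0.02 0 0 0 0; 0 0 -0.02 0 0 0 0; 0 0 0 0 0 0 0",
)

```text
time_s: 16.3
eef_pos: [636.8, -0.5, 224.2]
ee_rot: [0.001, -0.071, 0.997, -0.0]
force: [-0.9, 1.1, 3.3]
grip_width: 0.0
grip_force: 1.6
```

>>> drive_tool(
  commands="0 0 -0.02 0 0 0 0; 0 0 -0.02 0 0 0 0; 0 0 0 0 0 0 0",
)

```text
time_s: 16.55
eef_pos: [636.8, -0.5, 220.1]
ee_rot: [0.001, -0.071, 0.997, -0.0]
force: [0.2, 0.7, 4.4]
grip_width: -0.001
grip_force: 1.7
```

>>> drive_tool(
  commands="0 0 -0.02 0 0 0 0; 0 0 -0.02 0 0 0 0; 0 0 0 0 0 0 0",
)

```text
time_s: 16.8
eef_pos: [636.8, -0.5, 216.0]
ee_rot: [0.001, -0.071, 0.997, -0.0]
force: [-0.9, 0.5, 2.9]
grip_width: -0.001
grip_force: 1.7
```

>>> drive_tool(
  commands="0 0 -0.02 0 0 0 0; 0 0 0 0 0 0 0",
)

```text
time_s: 16.97
eef_pos: [636.8, -0.5, 215.9]
ee_rot: [0.002, -0.071, 0.997, -0.001]
force: [-3.0, 0.5, 14.8]
grip_width: -0.003
grip_force: 7.5
```

>>> drive_tool(
  commands="0 0 -0.015 0 0 0 0; 0 0 0 0 0 0 0; 0 0 0 0 0 0 0",
)

```text
time_s: 17.22
eef_pos: [636.9, -0.5, 215.7]
ee_rot: [0.002, -0.071, 0.997, -0.001]
force: [-7.4, 1.6, 21.9]
grip_width: 0.001
grip_force: 11.0
```

>>> drive_tool(
  commands="0 0 0.1 0 0 0 0; 0 0 0.2 0 0 0 0; 0 0 0.3 0 0 0 0; 0 0 0.3 0 0 0 0; -0.3 0 0.1 0 0 0 0; -0.3 0 0 0 0 0 0; -0.3 0 0 0 0 0 0; -0.3 0 0 0 0 0 0; -0.3 0 0 0 0 0 0; -0.3 0 0 0 0 0 0; -0.3 0 0 0 0 0 0; 0 0 0 0 0 0 0; 0 0 0 0 0 0 0",
)

```text
time_s: 18.3
eef_pos: [425.9, -0.5, 312.4]
ee_rot: [0.001, -0.071, 0.997, -0.0]
force: [0.4, -0.1, 1.0]
grip_width: 0.0
grip_force: 0.0
```

Run:
```python
from h import *
t=capture('top'); b=capture('scene'); D0=np.array([635.9,-1.3])
from ang import disc_angle
# disc height: centre of red disc from both cameras
for c in(t,b):
    H,S,V=[k.astype(int) for k in cv2.split(cv2.cvtColor(c['pixels'],cv2.COLOR_BGR2HSV))]
    q=proj(c,[*D0,199]); r,k=np.indices(H.shape); near=np.hypot(k-q[0],r-q[1])<13
    hb=near&(S<80)&(V>140); p=[k[hb].mean(),r[hb].mean()]
    print('hub px',p,hb.sum(),'pred home',proj(c,[*D0,199]),'pred raised',proj(c,[*D0,215]))
# bin rim rows in top picture at several y
for y in(100,60,-150,-190):
    col=int(proj(t,[530,y,156])[0]); g=t['pixels'][:,col].mean(1)
    print(y,[(x,int(g[int(round(proj(t,[x,y,156])[1]))])) for x in range(495,556,5)])
```

```text
hub px [np.float64(250.56179775280899), np.float64(205.95505617977528)] 89 pred home [250.49549094 206.56759305] pred raised [250.59091639 206.0981431 ]
hub px [np.float64(256.7313432835821), np.float64(185.46268656716418)] 67 pred home [257.51524237 183.64630467] pred raised [257.68471988 178.70453097]
100 [(495, 158), (500, 121), (505, 111), (510, 111), (515, 101), (520, 103), (525, 127), (530, 162), (535, 181), (540, 126), (545, 126), (550, 135), (555, 135)]
60 [(495, 150), (500, 102), (505, 95), (510, 107), (515, 109), (520, 108), (525, 127), (530, 178), (535, 151), (540, 118), (545, 133), (550, 135), (555, 135)]
-150 [(495, 120), (500, 106), (505, 113), (510, 112), (515, 107), (520, 122), (525, 172), (530, 157), (535, 117), (540, 128), (545, 130), (550, 131), (555, 126)]
-190 [(495, 118), (500, 110), (505, 105), (510, 106), (515, 110), (520, 127), (525, 184), (530, 154), (535, 122), (540, 117), (545, 127), (550, 127), (555, 126)]
```

The disc is home: in the scene view the hub sits at the home height, and force rose at the 16 mm stop. The bin rim is at the shut line and the arm is clear.

```bash
python3 -c "
from rig import *
print(finish_job())"
```

```text
the job is handed in; nothing more can be done
None
```

I handed the job in at about 18 s with the bin shut, the disc pressed home on the pin and the arm clear; my measurements support this, but the judge's verdict was not shown.

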